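# Draw the carrier plate from under the well-plate stack and lay it in the tray

## Robot

A 7-joint arm with a two-finger parallel gripper is mounted at the origin on a cart in front of the work surface, level with it; the furniture and walls round the work are solid. World frame = base frame: x ahead of the robot, y to its left, z up, the work surface at z = 0. Lengths are in m, angles in rad, forces in N, time in s.
With the tool pointing down it reaches from about 0.4 to 0.925 m from the base axis. Payload 5.6 kg.
Tool frame: the origin (TCP) lies at the very end of the fingers, on their centre line; the grasp point (between the pads) lies manip.grasp_offset behind it (manip.grasp_offset is the distance from the TCP to the grasp point, in m); z points along the fingers, y is the line along which they close (so a half turn about z gives the same grasp; the last joint's range is limited). The gripper opens to 85 mm and grips with 20 to 120 N. Pads are 22 mm wide; open, the fingers measure 114 mm over their backs; the gripper's body (76 mm by 85 mm) begins 54 mm behind the grasp point. The pads swing forward as they close: fully open they stand 13 mm farther back than shut.
Start: joints at [1.074, 0.468, -0.012, 1.603, 0.006, 1.071, -0.056], TCP at [0.285, -0.584, 0.231] pointing down, gripper open.
Joint ranges: [-2.53, 2.53], [-0.31, 2.02], [-1.57, 1.55], [0.28, 2.44], [-1.29, 4.43], [0.15, 1.84], [-2.92, 2.92]. Speed limits (rad/s): [2.57, 2.57, 3.14, 3.14, 3.14, 3.14, 3.14].

## Interface

Orientations are given as a rotation vector (axis times angle).
In Python, from station import status, viewer, workorder, manip gives the robot as it stands.
- The arm moves only by the shell command python3 -m crank 'ROWS' [FORCE]. ROWS is JSON, a list of rows, each a list of 3 entries, a list of its own where there are three numbers: the shift along the tool's x, y, z as a fraction of full scale, then the turn, a rotation vector about the tool's x, y, z as a fraction of full scale, then the opening, from -1 (shut) to 1 (fully open). In form: [[[x, y, z], [rx, ry, rz], gripper], ...]. A call has 1 to 8 rows; each row is the pose to reach, as a shift and turn from the pose commanded when the call began, along the tool's axes at that moment, turning the shorter way round; what a row does not reach only later rows make up. Full scale, the value 1, is 1000 mm for a shift and pi rad for a turn. A row lasts 1/8 s, in which the tool goes at most 62.5 mm and 10.7 degrees, less where a joint would pass 70% of its speed; a pose out of reach is approached as far as the arm can. A call with a number of a shift or a turn outside -1 to 1 is refused whole. A call with a gripper value outside its range is refused whole. The fingers move at their own pace and stop on an object; FORCE is the grip in N (left out, the last holds). Time passes only in rows, so rows that repeat a pose let the fingers close. It gives the time, the measured TCP pose, the force, the opening and the grip force at its end, in the units of the state.
- status.sense(): the state, without advancing time (a new reading comes with each control period).
- viewer.camera(name): name is "scene" or "side" or "wrist"; returns (picture, depth): 384x512x3 uint8, red, green, blue; 384x512 float32, m along the optical axis (not along the pixel's ray), 0 where there is no reading.
- viewer.camera_model(name): a dict with "fx", "fy", "cx", "cy" (pixels), "dist_coeffs" ([k1, k2, p1, p2, k3] as OpenCV has them; the pictures are not rectified), "rvec" (rotation vector, rad) and "tvec" (3), from world to camera coordinates, as OpenCV has them. Camera axes: x right, y down, z forward; pixel columns grow to the right and rows downward; lengths in m; the calibration is good to about 2 mm. A picture is of the moment at which its call begins: read the wrist's pose just before it. camera_model takes no time and is no camera call; for the wrist camera it gives the pose at the moment of the call.
- workorder.job_done(): hands the job in; it is judged then, once.
The state is a dict: "clock": time; "q": joint angles; "qvel": joint speeds; "effort": joint torques, N m; "ee_pos": TCP position; "eef_rot": TCP orientation; "wrist_force": force on the tool from outside, world axes, zero at the start; "torque": the same for the moment, N m; "grip_width": finger opening in m; "gripper_force": force on a finger pad.
Only numpy, scipy, OpenCV 4.12 (cv2) and the standard library are available. Lean on these libraries where they do the work, as an engineer would, in place of code of your own. Each camera call takes 0.05 s, during which the arm holds its last target. There are 200 camera calls.

## Task

Draw the flat metal carrier plate by its block handle out of the rack from under the stack, leaving the well plates, their cover and the carton on top standing upright in their place, and do not disturb the tin and the lens can nearby. Then lower the carrier plate into the shallow metal tray, let go only once it is down there, and leave it lying flat on the tray's floor.

Things in the scene. Friction and masses are not known exactly. Their poses are not given: they have to be found in the camera images.
- carrier: Flat aluminium carrier plate, 0.2 kg, lowest of the stack. Origin: centre of its slab's underside, z up; slab 96 (own x) x 100 x 6 mm. A tongue 36 mm wide, 6 mm thick goes on from the slab's -x edge to x = -95 mm; on it stands a black block handle, x = -93 to -71, y = -8 to +8, top 36 mm over the underside. It draws out along its own -x, 110 mm till clear of the fence.
- carrier_grip (a point): Point to grip on the carrier's handle: x = -82 mm, y = 0, 28 mm above the carrier's underside; the fingers close along the carrier's y across 16 mm.
- rack: Fixed rack, origin at its middle on the table, z up, front towards own -x. Base 10 mm thick, x = -120 to +55, y = -78 to +78 mm; the carrier lies and slides on it. Two posts 12 mm wide at x = -54 to -44, y = -62 and +62, up to z = 175 mm, carry a fence and a tie bar. At the start carrier and stack are centred on the rack within 5 mm and turned as it is.
- rack_fence (a point): Middle of the fence bar between the posts: x = -54 to -44, z = 19 to 41 mm in the rack's frame. It holds the stack back while the carrier (top at z = 16 mm) slides out below it.
- rack_tie (a point): Middle of the tie bar across the posts' tops: x = -78 to -44, y = -68 to +68, z = 165 to 177 mm in the rack's frame. It juts out over the handle's rear, so a gripper on the handle must lean away from the stack (towards the rack's -x) by about 35 degrees.
- plate_low: Lowest of three equal clear well plates, 86 x 128 x 18 mm (own x, y, z), 100 g, origin in the middle of its underside; stands on the carrier and sinks 6 mm to the rack's base when the carrier is gone
- plate_mid: Middle clear well plate, 86 x 128 x 18 mm, origin in the middle of its underside
- plate_top: Upper clear well plate, 86 x 128 x 18 mm, origin in the middle of its underside
- cover: Flat white cover plate, 88 x 130 x 5 mm, lies on the upper well plate, origin in the middle of its underside
- carton: Carton, 60 x 90 x 50 mm, 120 g, on top of the cover, origin in the middle of its underside; its top is 125 mm above the table at the start
- tray: Fixed shallow open metal tray, outside 134 mm along own x and 180 mm along own y, walls 4 mm thick and 18 mm high over the table, floor 4 mm thick (inside 126 x 172 mm). Origin in the middle of its underside, z up. The carrier fits only with its tongue along the tray's y, towards either end. Behind it (+x) stand a coil stage and a tall microscope: keep clear.
- tin: Round tin, 62 mm across, 30 mm high, bystander near the tray, origin in the middle of its underside
- can: Upright lens can, 38 mm across, 52 mm high, bystander to the right of the rack, origin in the middle of its underside

How it is judged:
By the outcome, as a careful person would: the job done as asked, in the order asked, and still so for the second after the job is handed in, with the robot touching nothing.
It also fails if it takes over 56 s, if anything falls off the work surface, if the arm or the gripper's body presses on something with over 40 N, if the wrist force passes 120 N, or if a joint passes its speed limit or range.

## Working session

There is one attempt and no reset: what is moved stays moved. The work goes in short steps, Python scripts to look and compute and a shell command to move; the robot and the scene stay as the last step left them, time stands still between calls to the robot, and variables do not carry over. Pictures are saved under pics/ and viewed, at most 10 in all, crops included, and the job is handed in when it is done.

```bash
ls; mkdir -p pics; python3 - <<'E'
from station import status, viewer, workorder, manip
import cv2,numpy as np
s=status.sense();print(s['clock'],s['ee_pos'],s['eef_rot'],s['grip_width'],manip.grasp_offset)
for n in("scene","side"):
    m=viewer.camera_model(n);p,d=viewer.camera(n);print(n,m)
    cv2.imwrite(f"pics/{n}0.png",p[:,:,::-1]);np.savez(f"{n}0.npz",p=p,d=d)
    R=cv2.Rodrigues(np.array(m['rvec']))[0];print(-R.T@np.array(m['tvec']),(d>0).mean())
E
```

```text
pics
0.0 [ 0.28465321 -0.58371653  0.23030967] [-3.05939237e+00 -7.06239428e-01  8.23635837e-04] 0.0855483398492958 0.0187
scene {'fx': 363.8363220783254, 'fy': 363.8363220783254, 'cx': 253.33063254728853, 'cy': 189.66210788726926, 'dist_coeffs': array([-0.09004107,  0.        ,  0.        ,  0.        ,  0.        ]), 'rvec': array([ 0.96247222, -2.15986618,  1.29673688]), 'tvec': array([0.26975933, 0.30834569, 0.60423486])}
[-0.12345385  0.4545056   0.55779094] 0.9960072835286459
side {'fx': 424.43914891641447, 'fy': 424.43914891641447, 'cx': 254.0652615724125, 'cy': 191.59600652696776, 'dist_coeffs': array([-0.06989918,  0.        ,  0.        ,  0.        ,  0.        ]), 'rvec': array([ 0.12744832,  2.75260622, -1.38378842]), 'tvec': array([0.52608987, 0.14267321, 1.10687583])}
[0.61500403 0.74619193 0.7663341 ] 0.9959309895833334
```

View pics/scene0.png

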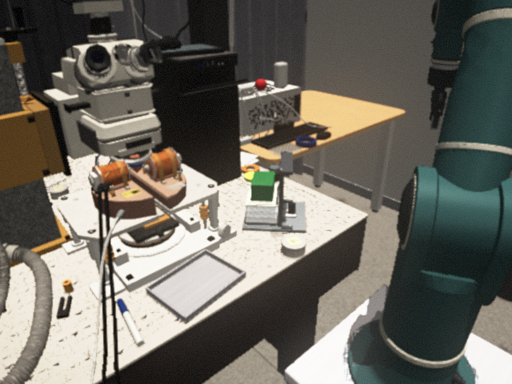

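View pics/side0.png

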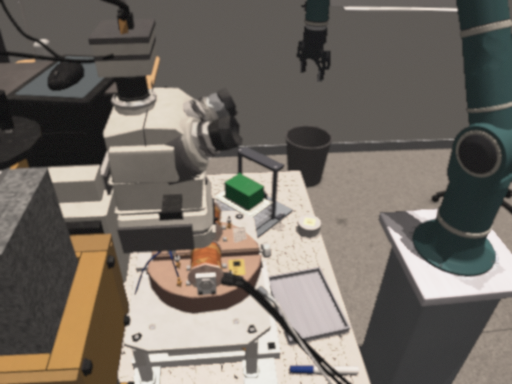

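The scene view shows the tray at about (196,284), the rack with the green carton at (270,205), and the tin at (293,243). In the side view the rack is at (255,205), the tin at (309,227) and the tray at (307,304). Next I deproject these pixels and zoom in.

```bash
cat > h.py <<'E'
import numpy as np,cv2
from scipy.spatial.transform import Rotation as Ro
def world(m,d,us,vs):
    K=np.array([[m['fx'],0,m['cx']],[0,m['fy'],m['cy']],[0,0,1]])
    uv=np.stack([us,vs],-1).reshape(-1,1,2).astype(float)
    n=cv2.undistortPoints(uv,K,np.array(m['dist_coeffs']))[:,0]
    z=d[np.asarray(vs).astype(int),np.asarray(us).astype(int)].ravel()
    pc=np.c_[n*z[:,None],z]
    return (pc-np.array(m['tvec']))@cv2.Rodrigues(np.array(m['rvec']))[0]
def cloud(m,d):
    v,u=np.mgrid[0:384,0:512];return world(m,d,u.ravel(),v.ravel()).reshape(384,512,3)
def proj(m,P):
    K=np.array([[m['fx'],0,m['cx']],[0,m['fy'],m['cy']],[0,0,1]])
    return cv2.projectPoints(np.array(P,float),np.array(m['rvec']),np.array(m['tvec']),K,np.array(m['dist_coeffs']))[0][:,0]
E
python3 - <<'E'
from h import *
from station import viewer
for n,pts in(("scene",[(148,290),(205,252),(244,273),(187,316),(196,284),(262,177),(293,236),(246,228),(303,230),(287,155)]),("side",[(270,277),(319,271),(346,328),(295,345),(245,180),(309,221),(290,210),(277,165),(240,150),(262,230)])):
    f=np.load(n+"0.npz");m=viewer.camera_model(n);a=np.array(pts)
    for p,w in zip(pts,world(m,f['d'],a[:,0],a[:,1])):print(n,p,w.round(3))
    box=(225,140,325,260) if n=="scene" else (200,135,330,250)
    c=f['p'][box[1]:box[3],box[0]:box[2],::-1];c=cv2.resize(c,None,fx=4,fy=4,interpolation=cv2.INTER_CUBIC);cv2.imwrite(f"pics/{n}_z.png",c)
a=cv2.imread("pics/scene_z.png");b=cv2.imread("pics/side_z.png")
print(a.shape,b.shape)
h=400;o=np.hstack([cv2.resize(x,(int(x.shape[1]*h/x.shape[0]),h)) for x in(a,b)]);print(o.shape);cv2.imwrite("pics/z.png",o)
E
```

```text
scene (148, 290) [0.469 0.247 0.016]
scene (205, 252) [0.504 0.075 0.009]
scene (244, 273) [0.374 0.058 0.015]
scene (187, 316) [0.348 0.225 0.018]
scene (196, 284) [0.428 0.152 0.003]
scene (262, 177) [ 0.544 -0.154  0.125]
scene (293, 236) [ 0.384 -0.112  0.031]
scene (246, 228) [ 0.52  -0.072  0.006]
scene (303, 230) [ 0.407 -0.177  0.007]
scene (287, 155) [ 0.519 -0.225  0.178]
side (270, 277) [0.499 0.078 0.016]
side (319, 271) [0.38  0.067 0.013]
side (346, 328) [0.358 0.232 0.014]
side (295, 345) [ 0.469  0.251 -0.003]
side (245, 180) [ 0.538 -0.167  0.124]
side (309, 221) [ 0.372 -0.098  0.029]
side (290, 210) [ 0.409 -0.173  0.009]
side (277, 165) [ 0.457 -0.153  0.176]
side (240, 150) [ 0.546 -0.23   0.179]
side (262, 230) [ 0.498 -0.094  0.01 ]
(480, 400, 3) (460, 520, 3)
(400, 785, 3)
```

View pics/z.png

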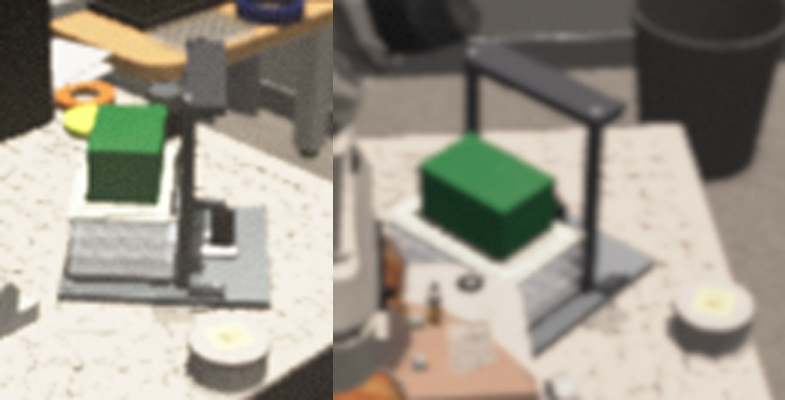

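The crops show the rack with the carton at left-centre, the tie bar at top and the black handle on its bright tongue in front (left crop, about (222,228)). The tin is by the rack's left side, and the can is hidden. I'll fit the poses from the depth clouds.

```bash
python3 - <<'E'
from h import *
from station import viewer
C=[]
for n in("scene","side"):
    f=np.load(n+"0.npz");m=viewer.camera_model(n);w=cloud(m,f['d']);w[f['d']<=0]=9
    P=w.reshape(-1,3);col=f['p'].reshape(-1,3).astype(int)
    def rep(lab,k,two=True):
        p=P[k]
        r=cv2.minAreaRect(p[:,:2].astype(np.float32)*1000)
        print(n,lab,k.sum(),'mean',p.mean(0).round(4),'rect',np.round(r[0],1),np.round(r[1],1),round(r[2],1))
    reg=(P[:,0]>.3)&(P[:,0]<.66)&(P[:,1]<-.03)&(P[:,1]>-.4)
    rep('tie',reg&(P[:,2]>.171)&(P[:,2]<.185))
    green=(col[:,1]>col[:,0]+30)&(col[:,1]>col[:,2]+25)
    rep('cartop',reg&green&(abs(P[:,2]-.125)<.004))
    rep('tin',(np.hypot(P[:,0]-.378,P[:,1]+.105)<.05)&(abs(P[:,2]-.030)<.004))
    rep('handle',reg&(P[:,2]>.038)&(P[:,2]<.052)&(col.sum(1)<200)&(P[:,0]<.48))
    rep('base',reg&(P[:,2]>.006)&(P[:,2]<.014)&(abs(col[:,0]-col[:,2])<40)&(col.sum(1)<480)&(np.hypot(P[:,0]-.378,P[:,1]+.105)>.045))
    t=(P[:,0]>.3)&(P[:,0]<.56)&(P[:,1]>.03)&(P[:,1]<.29)
    rep('trayrim',t&(P[:,2]>.0125)&(P[:,2]<.023)&(col.sum(1)<480))
    rep('trayfloor',t&(P[:,2]>.001)&(P[:,2]<.008)&(col.sum(1)<480))
    k=t&(abs(P[:,2])<.03)&(col.sum(1)<560);print(np.percentile(P[k,2],[10,50,90]))
    k=reg&(P[:,2]>.03)&(P[:,2]<.06)&(P[:,1]<-.2)&(P[:,0]<.56);rep('can?',k) if k.sum()>3 else 0
E
```

```text
scene tie 274 mean [ 0.488  -0.1898  0.1767] rect [ 494.9 -196.7] [ 32.6 137.3] 42.7
scene cartop 313 mean [ 0.5362 -0.1508  0.1248] rect [ 539.8 -153.9] [59.2 92.5] 41.7
scene tin 312 mean [ 0.3681 -0.0976  0.0293] rect [369.  -99.2] [60.  61.6] 40.8
scene handle 20 mean [ 0.4719 -0.1898  0.0431] rect [ 469.1 -173.7] [ 9.5 73.5] 11.4
scene base 294 mean [ 0.4885 -0.1417  0.0097] rect [ 520.9 -152.2] [185.1 156.7] 51.4
scene trayrim 586 mean [0.469  0.1699 0.0161] rect [438.9 172.3] [254.2 198.1] 79.3
scene trayfloor 459 mean [0.4315 0.1702 0.005 ] rect [429.6 167.4] [256. 172.] 86.1
[-0.02234729  0.00585588  0.01734309]
scene can? 65 mean [ 0.4893 -0.2114  0.041 ] rect [ 506.3 -219.6] [20.1 77.4] 70.0
side tie 421 mean [ 0.4952 -0.1902  0.1755] rect [ 495.5 -194.8] [ 39.1 137.5] 43.0
side cartop 437 mean [ 0.5419 -0.1475  0.1239] rect [ 542.5 -150. ] [60.  90.6] 42.4
side tin 265 mean [ 0.3719 -0.0942  0.0288] rect [370.7 -95.2] [61.4 56.5] 79.4
side handle 13 mean [ 0.4687 -0.1556  0.0449] rect [ 470.1 -169.2] [ 6.6 78.9] 8.2
side base 217 mean [ 0.4735 -0.1241  0.0092] rect [ 457.5 -142.6] [166.  76.] 69.7
side trayrim 313 mean [0.4386 0.1841 0.0157] rect [463.3 172. ] [202.7 203.2] 8.4
side trayfloor 325 mean [0.4128 0.1672 0.0045] rect [453.6 169.7] [182.8 202.5] 8.9
[0.00029928 0.00881485 0.01762174]
side can? 18 mean [ 0.475  -0.2069  0.0406] rect [ 475.  -208.1] [18.3  7.5] 74.3
```

```bash
cat >> h.py <<'E'
from station import status, viewer, manip
YAW=np.radians(42.5)
def toolR(yaw,lean,flip):
    u=np.array([np.cos(yaw),np.sin(yaw),0]);v=np.array([-u[1],u[0],0])*flip
    z=np.sin(lean)*u+np.array([0,0,-np.cos(lean)])
    return np.c_[np.cross(v,z),v,z]
def rel(R,p,s=None):
    s=s or status.sense();R0=Ro.from_rotvec(s['eef_rot'])
    dp=R0.inv().apply(np.array(p)-s['ee_pos']);dr=(R0.inv()*Ro.from_matrix(R)).as_rotvec()
    print('shift',dp.round(4),'turn/pi',(dr/np.pi).round(4),'deg',np.degrees(np.linalg.norm(dr)).round(1))
E
python3 - <<'E'
from h import *
s=status.sense();R0=Ro.from_rotvec(s['eef_rot']).as_matrix();print(R0.round(3))
m=viewer.camera_model('wrist');Rc=cv2.Rodrigues(np.array(m['rvec']))[0];c=-Rc.T@m['tvec']
print('cam in tool',R0.T@(c-s['ee_pos']),'axes(cols) in tool',(R0.T@Rc.T).round(3),m['fx'])
g=np.array([.480,-.2085,.038])
for f in(1,-1):
    R=toolR(YAW,np.radians(35),f);p=g+R[:,2]*(.0187-.16);print(p.round(3));rel(R,p)
E
```

```text
[[ 0.899  0.438 -0.001]
 [ 0.438 -0.899  0.001]
 [-0.    -0.002 -1.   ]]
cam in tool [ 0.08131451  0.00101072 -0.14242581] axes(cols) in tool [[ 0.    -0.948 -0.319]
 [ 1.     0.001 -0.001]
 [ 0.001 -0.319  0.948]] 323.6465455946333
[ 0.42  -0.263  0.154]
shift [ 0.2624 -0.2286  0.077 ] turn/pi [ 0.2741 -0.0391  0.8694] deg 164.2
[ 0.42  -0.263  0.154]
shift [ 0.2624 -0.2286  0.077 ] turn/pi [ 0.0275  0.193  -0.089 ] deg 38.6
```

```bash
python3 - <<'E'
from h import *
g=np.array([.480,-.2085,.038])
R=toolR(YAW,np.radians(42),-1);p=g+R[:,2]*(.0187-.16);print(p.round(3));rel(R,p)
E
```

```text
[ 0.41  -0.272  0.143]
shift [ 0.2494 -0.2247  0.0877] turn/pi [ 0.0331  0.2317 -0.0877] deg 45.0
```

```bash
python3 -m crank '[[[0.249,-0.225,0.088],[0.033,0.232,-0.088],1],[[0.249,-0.225,0.088],[0.033,0.232,-0.088],1],[[0.249,-0.225,0.088],[0.033,0.232,-0.088],1],[[0.249,-0.225,0.088],[0.033,0.232,-0.088],1],[[0.249,-0.225,0.088],[0.033,0.232,-0.088],1],[[0.249,-0.225,0.088],[0.033,0.232,-0.088],1],[[0.249,-0.225,0.088],[0.033,0.232,-0.088],1],[[0.249,-0.225,0.088],[0.033,0.232,-0.088],1]]' 110
python3 - <<'E'
from h import *
s=status.sense();print(s['q'])
m=viewer.camera_model('wrist');p,d=viewer.camera('wrist');np.savez('w1.npz',p=p,d=d,m=m)
cv2.imwrite('pics/w1.png',p[:,:,::-1])
E
```

```text
clock: 1.1
ee_pos: [0.41, -0.2739, 0.1433]
eef_rot: [-2.53, -0.985, -0.973]
wrist_force: [-0.5, -0.3, 0.4]
grip_width: 0.0857
gripper_force: 0.0
[ 1.33906549  0.51233802 -0.46893829  2.08578095 -0.73548324  0.80815016
  0.66418655]
```

View pics/w1.png

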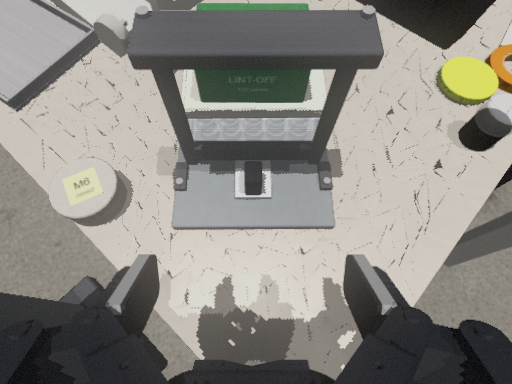

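The wrist view shows the handle at (254,178) on its tongue (237–271, up to row 197), the rack base's front edge on row 227 from 173 to 333, the tin at (84,188), the can at (490,122) well to the right, and the tray's corner at upper left. I'll measure the handle's top, the tongue and the base edges, and triangulate the handle top against the scene and side views.

```bash
python3 - <<'E'
from h import *
f=np.load('w1.npz',allow_pickle=True);m=f['m'].item();p,d=f['p'],f['d']
W=cloud(m,d);col=p.astype(int)
u=np.array([np.cos(YAW),np.sin(YAW)]);v=np.array([-u[1],u[0]])
def show(n,px):
    w=world(m,d,np.array([px[0]]),np.array([px[1]]))[0];print(n,px,w.round(4),'uv',(w[:2]@u).round(4),(w[:2]@v).round(4))
for n,px in dict(htop=(254,165),htop2=(254,180),hfront=(254,190),tongL=(240,194),tongR=(268,194),baseFL=(176,225),baseFR=(331,225),baseM=(254,215),tieFL=(137,60),tieFR=(374,60),canTop=(492,122),tinc=(84,185),table=(254,250)).items():show(n,px)
sub=(slice(150,205),slice(230,280))
w=W[sub].reshape(-1,3);c=col[sub].reshape(-1,3)
k=(w[:,2]>.043)&(w[:,2]<.055);q=w[k];print('handle top',k.sum(),q.mean(0),'u',np.percentile(q[:,:2]@u,[2,98]),'v',np.percentile(q[:,:2]@v,[2,98]))
k=(w[:,2]>.012)&(w[:,2]<.02)&(c.sum(1)>450);q=w[k];print('tongue',k.sum(),q.mean(0),'u',np.percentile(q[:,:2]@u,[1,99]),'v',np.percentile(q[:,:2]@v,[1,99]))
sub=(slice(0,80),slice(125,385));w=W[sub].reshape(-1,3);k=(w[:,2]>.172)&(w[:,2]<.183);print('tie',cv2.minAreaRect(w[k,:2].astype(np.float32)*1000))
sub=(slice(150,235),slice(165,340));w=W[sub].reshape(-1,3);k=(w[:,2]>.007)&(w[:,2]<.014);q=w[k];print('base z',np.median(q[:,2]),'u',np.percentile(q[:,:2]@u,[.5,99]),'v',np.percentile(q[:,:2]@v,[.5,99.5]),'tie center exp')
e=[world(m,d,np.array([x]),np.array([y]))[0] for x,y in[(180,224),(326,224)]];dd=e[1]-e[0];print('base front edge yaw',np.degrees(np.arctan2(dd[0],-dd[1])))
print('grip proj scene/side',)
for n in('scene','side'):
    mm=viewer.camera_model(n);print(n,proj(mm,[W[178,254]]))
E
```

```text
htop (254, 165) [ 0.4879 -0.2076  0.0461] uv 0.2195 -0.4827
htop2 (254, 180) [ 0.4767 -0.2178  0.0466] uv 0.2043 -0.4826
hfront (254, 190) [ 0.4758 -0.2189  0.0278] uv 0.2029 -0.4828
tongL (240, 194) [ 0.4673 -0.2085  0.0164] uv 0.2037 -0.4695
tongR (268, 194) [ 0.4864 -0.2279  0.0141] uv 0.2047 -0.4966
baseFL (176, 225) [ 0.4051 -0.1835  0.0094] uv 0.1747 -0.409
baseFR (331, 225) [ 0.5042 -0.2919  0.01  ] uv 0.1746 -0.5558
baseM (254, 215) [ 0.4623 -0.2315  0.0102] uv 0.1844 -0.483
tieFL (137, 60) [ 0.4415 -0.1635  0.1726] uv 0.215 -0.4189
tieFR (374, 60) [ 0.5269 -0.2567  0.1728] uv 0.2151 -0.5452
canTop (492, 122) [ 0.6758 -0.3432  0.0449] uv 0.2664 -0.7097
tinc (84, 185) [ 0.3724 -0.1009  0.0308] uv 0.2064 -0.326
table (254, 250) [ 4.390e-01 -2.528e-01  2.000e-04] uv 0.1529 -0.4829
handle top 398 [ 0.48216315 -0.21104772  0.04562671] u [0.20294735 0.22375307] v [-0.48894872 -0.47370614]
tongue 470 [ 0.48145693 -0.20946131  0.01580361] u [0.2010222  0.22899843] v [-0.49894015 -0.46351475]
tie ((496.373046875, -198.7547607421875), (36.28663635253906, 135.17189025878906), 42.7706413269043)
base z 0.009877572246235405 u [0.17322679 0.24578932] v [-0.5582693  -0.40505523] tie center exp
base front edge yaw 42.58513820053475
grip proj scene/side
scene [[294.04563775 203.03838839]]
side [[264.31302669 191.69692145]]
```

```bash
python3 - <<'E'
from h import *
g=np.array([.4822,-.2110,.042])
R=toolR(np.radians(42.6),np.radians(42),-1);p=g+R[:,2]*.0187;print(p);rel(R,p)
E
```

```text
[ 0.49141059 -0.20253043  0.02810319]
shift [0.0036 0.0015 0.1583] turn/pi [0.0014 0.0001 0.0001] deg 0.3
```

```bash
python3 -m crank '[[[0.004,0.0015,0.05],[0.001,0,0],0],[[0.004,0.0015,0.08],[0.001,0,0],0],[[0.004,0.0015,0.1],[0.001,0,0],0],[[0.004,0.0015,0.12],[0.001,0,0],0],[[0.004,0.0015,0.135],[0.001,0,0],0],[[0.004,0.0015,0.148],[0.001,0,0],0],[[0.004,0.0015,0.158],[0.001,0,0],0],[[0.004,0.0015,0.158],[0.001,0,0],0]]' 110
python3 - <<'E'
from h import *
g=np.array([.4822,-.2110,.042])
R=toolR(np.radians(42.6),np.radians(42),-1);p=g+R[:,2]*.0187;rel(R,p)
p,d=viewer.camera('wrist');cv2.imwrite('pics/w2.png',p[:,:,::-1])
E
```

```text
clock: 2.15
ee_pos: [0.4915, -0.2002, 0.0283]
eef_rot: [-2.525, -0.986, -0.97]
wrist_force: [-0.1, 1.0, 0.0]
grip_width: 0.0428
gripper_force: 0.0
shift [-0.0014  0.0016 -0.001 ] turn/pi [-0.0005 -0.0003  0.0002] deg 0.1
```

View pics/w2.png

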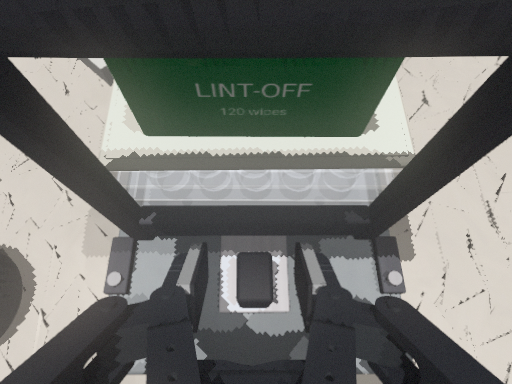

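The fingers stand either side of the handle: handle at (254,278), finger pads near (198,272) and (311,272), so it is centred to about 1 mm. The fingertips are clear of the posts and fence. Next: close.

```bash
python3 -m crank '[[[-0.001,0.001,-0.001],[0,0,0],-0.3],[[-0.001,0.001,-0.001],[0,0,0],-1],[[-0.001,0.001,-0.001],[0,0,0],-1],[[-0.001,0.001,-0.001],[0,0,0],-1],[[-0.001,0.001,-0.001],[0,0,0],-1],[[-0.001,0.001,-0.001],[0,0,0],-1],[[-0.001,0.001,-0.001],[0,0,0],-1]]' 110
python3 - <<'E'
from h import *
R=toolR(np.radians(42.6),np.radians(42),-1);U=np.array([.7361,.6769,0])
s=status.sense();rel(R,s['ee_pos']-.12*U);rel(R,s['ee_pos']-.15*U+[0,0,.03])
E
```

```text
clock: 3.08
ee_pos: [0.491, -0.2032, 0.0292]
eef_rot: [-2.527, -0.987, -0.971]
wrist_force: [-4.3, -2.6, 6.1]
grip_width: 0.0138
gripper_force: 107.8
shift [-0.0892 -0.0001 -0.0803] turn/pi [ 0.0002 -0.0001  0.0004] deg 0.1
shift [-0.0914 -0.     -0.1227] turn/pi [ 0.0002 -0.0001  0.0004] deg 0.1
```

```bash
python3 -m crank '[[[-0.004,0,-0.0036],[0,0,0],-1],[[-0.009,0,-0.0081],[0,0,0],-1],[[-0.015,0,-0.0135],[0,0,0],-1],[[-0.021,0,-0.0189],[0,0,0],-1],[[-0.027,0,-0.0243],[0,0,0],-1],[[-0.033,0,-0.0297],[0,0,0],-1],[[-0.039,0,-0.0351],[0,0,0],-1],[[-0.045,0,-0.0405],[0,0,0],-1]]' 110
python3 - <<'E'
from h import *
p,d=viewer.camera('wrist');cv2.imwrite('pics/w3.png',p[:,:,::-1])
E
```

```text
clock: 4.08
ee_pos: [0.447, -0.2415, 0.0292]
eef_rot: [-2.521, -0.988, -0.972]
wrist_force: [5.0, 4.9, -2.1]
grip_width: 0.0139
gripper_force: 107.4
```

View pics/w3.png

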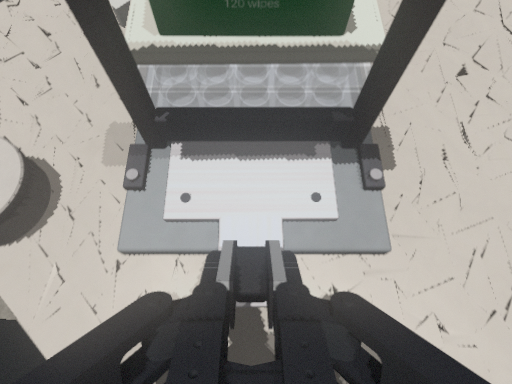

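The slab is coming out squarely under the fence (front edge on row 218, columns 165–336) with the stack held in place. Continuing.

```bash
python3 -m crank '[[[-0.005,0,-0.0045],[0,0,0],-1],[[-0.011,0,-0.0099],[0,0,0],-1],[[-0.017,0,-0.0153],[0,0,0],-1],[[-0.023,0,-0.0207],[0,0,0],-1],[[-0.029,0,-0.0261],[0,0,0],-1],[[-0.035,0,-0.0315],[0,0,0],-1],[[-0.041,0,-0.0369],[0,0,0],-1],[[-0.046,0,-0.0414],[0,0,0],-1]]' 110
python3 - <<'E'
from h import *
R=toolR(np.radians(42.6),np.radians(42),-1);U=np.array([.7361,.6769,0])
s=status.sense();rel(R,s['ee_pos']-.04*U+[0,0,.01]);rel(R,s['ee_pos']-.06*U+[0,0,.09])
p,d=viewer.camera('wrist');cv2.imwrite('pics/w4.png',p[:,:,::-1])
E
```

```text
clock: 5.12
ee_pos: [0.4005, -0.2858, 0.0285]
eef_rot: [-2.526, -0.986, -0.97]
wrist_force: [1.4, 2.3, 2.9]
grip_width: 0.0138
gripper_force: 108.4
shift [-0.023  -0.     -0.0342] turn/pi [-0.0001 -0.0001  0.0001] deg 0.0
shift [ 0.0157 -0.     -0.107 ] turn/pi [-0.0001 -0.0001  0.0001] deg 0.0
```

View pics/w4.png

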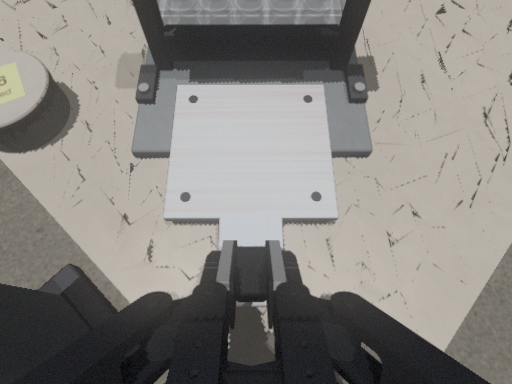

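The carrier is fully clear: its trailing edge is on row 85, in front of the fence at about row 65. I'll pull back further, lift, and measure the tray.

```bash
python3 -m crank '[[[-0.012,0,-0.017],[0,0,0],-1],[[-0.023,0,-0.034],[0,0,0],-1],[[-0.015,0,-0.053],[0,0,0],-1],[[-0.005,0,-0.072],[0,0,0],-1],[[0.005,0,-0.09],[0,0,0],-1],[[0.016,0,-0.107],[0,0,0],-1],[[0.016,0,-0.107],[0,0,0],-1]]' 110
python3 - <<'E'
from h import *
for n in("scene","side"):
    f=np.load(n+"0.npz");m=viewer.camera_model(n);W=cloud(m,f['d']);c=f['p'].astype(int)
    poly={"scene":[(148,290),(205,252),(244,273),(187,316)],"side":[(270,277),(319,271),(346,328),(295,342)]}[n]
    mask=np.zeros((384,512),np.uint8);cv2.fillPoly(mask,[np.array(poly)],1)
    mask=cv2.dilate(mask,np.ones((9,9)))>0
    sat=c.max(2)-c.min(2);k=mask&(c.sum(2)<470)
    comp,lab=cv2.connectedComponents(k.astype(np.uint8));i=np.argmax(np.bincount(lab.ravel())[1:])+1
    k=lab==i;P=W[k]
    fl=P[(P[:,2]<.010)];print(n,'floor z',np.median(fl[:,2]),'all',cv2.minAreaRect(P[:,:2].astype(np.float32)*1000))
    rim=P[(P[:,2]>.0125)&(P[:,2]<.022)];print('rim',len(rim),cv2.minAreaRect(rim[:,:2].astype(np.float32)*1000),np.median(rim[:,2]))
    cs,_=cv2.findContours(k.astype(np.uint8),cv2.RETR_EXTERNAL,cv2.CHAIN_APPROX_NONE)
    q=cv2.minAreaRect(max(cs,key=cv2.contourArea));a=cv2.approxPolyDP(cv2.convexHull(max(cs,key=cv2.contourArea)),6,True)[:,0];print(a.tolist())
    # corners on plane z=.018 by ray
    K=np.array([[m['fx'],0,m['cx']],[0,m['fy'],m['cy']],[0,0,1]])
    nn=cv2.undistortPoints(a.reshape(-1,1,2).astype(float),K,m['dist_coeffs'])[:,0]
    R=cv2.Rodrigues(m['rvec'])[0];o=-R.T@m['tvec'];r=np.c_[nn,np.ones(len(nn))]@R
    print((o+r*((.018-o[2])/r[:,2])[:,None]).round(3).tolist())
s=status.sense();print(s['q'])
E
```

```text
clock: 6.05
ee_pos: [0.3563, -0.3278, 0.1186]
eef_rot: [-2.532, -0.987, -0.968]
wrist_force: [0.3, 0.3, -2.8]
grip_width: 0.0137
gripper_force: 108.3
scene floor z 0.005246019183532104 all ((141.0504150390625, 249.26919555664062), (216.8690643310547, 633.4869384765625), 71.08931732177734)
rim 136 ((378.8546142578125, 175.35232543945312), (218.29551696777344, 100.20966339111328), 62.851741790771484) 0.014606730253995644
[[245, 273], [190, 320], [146, 290]]
[[0.37, 0.059, 0.018], [0.336, 0.226, 0.018], [0.469, 0.252, 0.018]]
side floor z 0.005067100172664121 all ((468.9193115234375, 405.6181640625), (720.4000854492188, 174.20816040039062), 80.37806701660156)
rim 226 ((430.2576599121094, 155.48020935058594), (132.56407165527344, 179.9077606201172), 8.374799728393555) 0.0150353593481382
[[318, 268], [349, 329], [290, 344], [269, 277]]
[[0.381, 0.062, 0.018], [0.354, 0.238, 0.018], [0.483, 0.261, 0.018], [0.502, 0.08, 0.018]]
[ 1.42358621  0.57283116 -0.40060878  2.0419653  -0.66681415  0.87215328
  0.75113604]
```

```bash
cat >> h.py <<'E'
L=np.radians(42)
def gp():
    s=status.sense();R=Ro.from_rotvec(s['eef_rot']).as_matrix();return s['ee_pos']-.0187*R[:,2],s
def to(yawdeg,g):
    R=toolR(np.radians(yawdeg),L,-1);rel(R,np.array(g)+.0187*R[:,2])
E
python3 - <<'E'
from h import *
g,s=gp();print(g);to(70.6,g+[0,0,.07]);to(98.4,g+[0,0.03,.1])
E
```

```text
[ 0.34705464 -0.33619663  0.13256312]
shift [ 0.0456 -0.0057 -0.0532] turn/pi [ 0.1048  0.0013 -0.1154] deg 28.1
shift [ 0.0778 -0.0322 -0.0648] turn/pi [ 0.2079  0.0015 -0.2304] deg 55.9
```

```bash
python3 -m crank '[[[0.046,-0.006,-0.053],[0.05,0,-0.056],-1],[[0.046,-0.006,-0.053],[0.105,0.001,-0.115],-1],[[0.046,-0.006,-0.053],[0.105,0.001,-0.115],-1],[[0.078,-0.032,-0.065],[0.15,0.001,-0.17],-1],[[0.078,-0.032,-0.065],[0.208,0.0015,-0.23],-1],[[0.078,-0.032,-0.065],[0.208,0.0015,-0.23],-1],[[0.078,-0.032,-0.065],[0.208,0.0015,-0.23],-1],[[0.078,-0.032,-0.065],[0.208,0.0015,-0.23],-1]]' 110
python3 - <<'E'
from h import *
g,s=gp();print(g,s['q'].round(2));to(98.4,g);to(98.4,[.43,-.05,.22]);to(98.4,[.4385,.097,.20]);to(98.4,[.4385,.097,.10])
E
```

```text
clock: 7.05
ee_pos: [0.3453, -0.2927, 0.2182]
eef_rot: [-1.641, -1.898, -0.635]
wrist_force: [-0.0, 0.1, -2.0]
grip_width: 0.0135
gripper_force: 108.5
[ 0.34708277 -0.30519296  0.23201108] [ 1.23  0.59 -0.49  1.71 -0.18  1.49  0.95]
shift [-0.0001 -0.     -0.    ] turn/pi [ 0.0002 -0.0019 -0.0004] deg 0.3
shift [0.1696 0.119  0.1708] turn/pi [ 0.0002 -0.0019 -0.0004] deg 0.3
shift [0.2628 0.1487 0.2827] turn/pi [ 0.0002 -0.0019 -0.0004] deg 0.3
shift [0.1954 0.1487 0.3567] turn/pi [ 0.0002 -0.0019 -0.0004] deg 0.3
```

```bash
python3 -m crank '[[[0.045,0.03,0.045],[0,-0.001,0],-1],[[0.09,0.06,0.09],[0,-0.002,0],-1],[[0.13,0.09,0.13],[0,-0.002,0],-1],[[0.17,0.119,0.171],[0,-0.002,0],-1],[[0.17,0.119,0.171],[0,-0.002,0],-1],[[0.17,0.119,0.171],[0,-0.002,0],-1],[[0.17,0.119,0.171],[0,-0.002,0],-1]]' 110
python3 - <<'E'
from h import *
g,s=gp();print(g,s['q'].round(2));to(98.4,[.43,-.05,.22]);to(98.4,[.4385,.097,.20])
m=viewer.camera_model('wrist');p,d=viewer.camera('wrist');np.savez('w5.npz',p=p,d=d,m=m);cv2.imwrite('pics/w5.png',p[:,:,::-1])
E
```

```text
clock: 7.92
ee_pos: [0.4281, -0.039, 0.2069]
eef_rot: [-1.647, -1.903, -0.63]
wrist_force: [0.3, 0.0, -3.1]
grip_width: 0.0137
gripper_force: 108.6
[ 0.42987849 -0.05137613  0.22077814] [ 0.96  0.49 -0.66  1.97 -0.39  1.15  0.68]
shift [0.0005 0.0003 0.0015] turn/pi [ 0.0005  0.0007 -0.0005] deg 0.2
shift [0.0946 0.0298 0.1126] turn/pi [ 0.0005  0.0007 -0.0005] deg 0.2
```

View pics/w5.png

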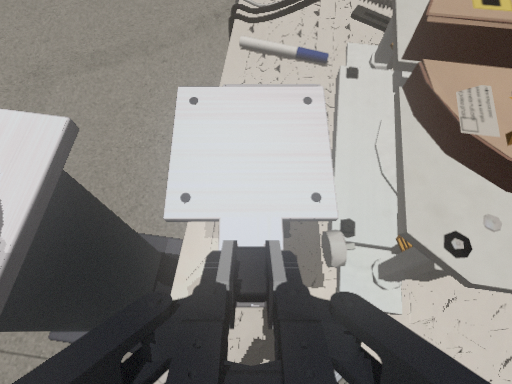

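The carrier sits squarely in the grip and hides the tray below it. The coil stage's knob is at (337,247) and its edge runs along column 337. I'll check the carrier's attitude, the stage clearance, and the tray pose by overlaying it on both fixed views.

```bash
python3 - <<'E'
from h import *
f=np.load('w5.npz',allow_pickle=True);m=f['m'].item();p,d=f['p'],f['d'];W=cloud(m,d)
g,s=gp();Y=np.radians(98.4);u=np.array([np.cos(Y),np.sin(Y),0]);v=np.array([-u[1],u[0],0])
q=W[110:190,195:305].reshape(-1,3);A=np.c_[(q-g)@u,(q-g)@v,np.ones(len(q))];c=np.linalg.lstsq(A,q[:,2]-g[2],rcond=None)[0];print('slab top plane du,dv,z at grip',c)
M=(p.astype(int).sum(2)>420)
for a in[(182,92),(318,92),(170,214),(332,214),(222,214),(282,214)]:
    w=W[a[1],a[0]];print('slab',a,w.round(3),((w-g)@u).round(4),((w-g)@v).round(4))
for a in[(337,247),(328,247),(340,180),(345,100),(350,225),(360,280),(400,250)]:print('stage',a,W[a[1],a[0]].round(3))
ims=[]
for n in("scene","side"):
    F=np.load(n+"0.npz");m=viewer.camera_model(n);W=cloud(m,F['d']);c=np.array([.430,.155]);y=np.radians(8.4);ex=np.array([np.cos(y),np.sin(y)]);ey=np.array([-ex[1],ex[0]])
    X=(W[...,:2]-c)@ex;Yy=(W[...,:2]-c)@ey;z=W[...,2]
    k=(abs(X)<.08)&(abs(Yy)<.105)&(z>.0135)&(z<.0225);P=np.c_[X[k],Yy[k]]*1000
    print(n,k.sum(),cv2.minAreaRect(P.astype(np.float32)),'x',np.percentile(P[:,0],[1,99]),'y',np.percentile(P[:,1],[1,99]))
    k=(abs(X)<.04)&(abs(Yy)<.06);print('floor',np.median(z[k]))
    im=np.ascontiguousarray(F['p'][:,:,::-1]);sc=5;x0,y0=(130,240) if n=="scene" else (258,256);im=cv2.resize(im[y0:y0+90,x0:x0+125 if n=="scene" else x0+100],None,fx=sc*.68,fy=sc*.68,interpolation=cv2.INTER_CUBIC)
    for hx,hy,h in((.067,.09,.018),(.063,.086,.004)):
        pts=[np.r_[c+ex*a*hx+ey*b*hy,h] for a,b in((1,1),(-1,1),(-1,-1),(1,-1))]
        o=(proj(m,pts)+.5-[x0,y0])*sc*.68;cv2.polylines(im,[o.round().astype(int)],True,(0,0,255) if h>.01 else (0,255,0),1)
    ims.append(im)
o=np.hstack(ims);print(o.shape);cv2.imwrite('pics/tray.png',o)
E
```

```text
slab top plane du,dv,z at grip [-2.31826743e-01  1.52453286e-04 -8.20610518e-03]
slab (182, 92) [0.365 0.067 0.193] 0.1262 0.047
slab (318, 92) [0.456 0.08  0.192] 0.1265 -0.0453
slab (170, 214) [ 0.379 -0.02   0.195] 0.0381 0.0462
slab (332, 214) [ 0.47  -0.007  0.193] 0.0384 -0.0456
slab (222, 214) [ 0.407 -0.016  0.193] 0.0387 0.017
slab (282, 214) [ 0.441 -0.01   0.192] 0.0389 -0.0174
stage (337, 247) [0.503 0.01  0.064]
stage (328, 247) [0.496 0.011 0.058]
stage (340, 180) [0.512 0.101 0.026]
stage (345, 100) [0.514 0.217 0.027]
stage (350, 225) [0.523 0.045 0.033]
stage (360, 280) [ 0.539 -0.008  0.018]
stage (400, 250) [0.572 0.023 0.04 ]
scene 692 ((4.513694763183594, -8.688522338867188), (192.02186584472656, 150.84500122070312), 89.95392608642578) x [-70.61525886  79.12829786] y [-96.8104442   86.85559228]
floor 0.0035075544579032765
side 402 ((4.1561431884765625, -1.3248443603515625), (182.25253295898438, 145.4381561279297), 89.7734146118164) x [-68.0901722   71.86912577] y [-91.79722135  89.56146365]
floor 0.003066871017980903
(306, 765, 3)
```

View pics/tray.png

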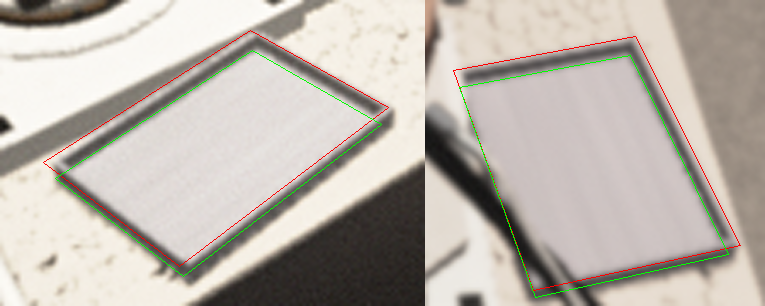

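The overlay fits the tray in both views to about 3 mm: the red rim lies within about 1 pixel, and I take the centre as (0.430, 0.153) with yaw 8.4°. The carrier is level within about 1°. The coil-stage knob is at x≈0.495, y≈0.01, so I'll place the carrier 5 mm towards the tray's −x and +y.

```bash
python3 - <<'E'
from h import *
to(98.4,[.433,.0984,.20]);to(98.4,[.433,.0984,.11])
E
```

```text
shift [0.0961 0.0245 0.1142] turn/pi [ 0.0006  0.0007 -0.0006] deg 0.2
shift [0.0361 0.0244 0.1812] turn/pi [ 0.0006  0.0007 -0.0006] deg 0.2
```

```bash
python3 -m crank '[[[0.03,0.008,0.037],[0,0,0],-1],[[0.064,0.016,0.076],[0,0,0],-1],[[0.096,0.0245,0.114],[0,0,0],-1],[[0.096,0.0245,0.114],[0,0,0],-1],[[0.07,0.0245,0.145],[0,0,0],-1],[[0.036,0.0245,0.181],[0,0,0],-1],[[0.036,0.0245,0.181],[0,0,0],-1],[[0.036,0.0245,0.181],[0,0,0],-1]]' 110
python3 - <<'E'
from h import *
g,s=gp();print(g,s['q'].round(2));to(98.4,[.433,.0984,.07]);to(98.4,[.433,.0984,.046]);to(98.4,[.433,.0984,.040])
m=viewer.camera_model('wrist');p,d=viewer.camera('wrist');np.savez('w6.npz',p=p,d=d,m=m);W=cloud(m,d)
for a in[(182,92),(318,92),(170,214),(332,214)]:print(a,W[a[1],a[0]].round(3))
k=(W[...,2]<.065)&(W[...,2]>.035)&(abs(W[...,1]-.01)<.05)&(d>0)&(W[...,0]>.47)&(W[...,0]<.56);print('knob minx',np.percentile(W[k][:,0],[1,5]),'y',np.percentile(W[k][:,1],[2,98])) if k.sum() else 0
E
```

```text
clock: 8.98
ee_pos: [0.4318, 0.1123, 0.0979]
eef_rot: [-1.644, -1.905, -0.632]
wrist_force: [-0.1, 0.3, -1.5]
grip_width: 0.0132
gripper_force: 108.6
[0.43356497 0.09991352 0.11182959] [ 0.71  0.66 -0.71  2.12 -0.46  0.72  0.61]
shift [-0.029  -0.0009  0.0302] turn/pi [0.0005 0.0003 0.0002] deg 0.1
shift [-0.045  -0.0009  0.048 ] turn/pi [0.0005 0.0003 0.0002] deg 0.1
shift [-0.0491 -0.0009  0.0525] turn/pi [0.0005 0.0003 0.0002] deg 0.1
(182, 92) [0.369 0.218 0.084]
(318, 92) [0.46  0.231 0.084]
(170, 214) [0.382 0.131 0.084]
(332, 214) [0.473 0.145 0.084]
```

```bash
python3 - <<'E'
from h import *
f=np.load('w6.npz',allow_pickle=True);m=f['m'].item();p,d=f['p'],f['d'];W=cloud(m,d)
c=np.array([.430,.153]);y=np.radians(8.4);ex=np.array([np.cos(y),np.sin(y)]);ey=np.array([-ex[1],ex[0]])
X=(W[...,:2]-c)@ex*1000;Y=(W[...,:2]-c)@ey*1000;z=W[...,2];ok=d>0
k=ok&(z>.075)&(z<.095)&(abs(X)<90)&(Y<110)&(Y>-35);print('slab X',np.percentile(X[k],[1,99]),'Y',np.percentile(Y[k],[1,99]))
for r in range(90,230,30):
    row=[(u,X[r,u].round(0),Y[r,u].round(0),(1000*z[r,u]).round(0)) for u in list(range(128,172,4))+list(range(326,352,4))];print(r,[f"{a}:{b:.0f},{c_:.0f},{e:.0f}" for a,b,c_,e in row])
for r in range(40,92,5):print(r,f"{X[r,250]:.0f},{Y[r,250]:.0f},{1000*z[r,250]:.0f}",p[r,250])
E
```

```text
slab X [-53.82675555  43.31514206] Y [-29.69134772  77.07385241]
90 ['128:-506,834,-798', '132:-489,833,-797', '136:-473,834,-798', '140:-458,836,-801', '144:-442,837,-801', '148:-424,834,-797', '152:-409,837,-801', '156:-394,839,-803', '160:-377,838,-803', '164:-359,833,-796', '168:-344,837,-801', '326:68,139,10', '330:72,138,11', '334:76,138,11', '338:79,137,11', '342:87,147,0', '346:91,147,-0', '350:95,147,0']
120 ['128:-485,688,-800', '132:-468,685,-796', '136:-454,689,-801', '140:-438,686,-798', '144:-424,689,-802', '148:-409,692,-806', '152:-390,686,-797', '156:-376,688,-800', '160:-360,688,-800', '164:-345,689,-801', '168:-328,687,-798', '326:44,50,84', '330:72,111,0', '334:76,112,-1', '338:79,110,1', '342:83,110,1', '346:87,111,0', '350:91,111,-0']
150 ['128:-466,553,-801', '132:-450,552,-800', '136:-436,553,-801', '140:-421,554,-802', '144:-406,552,-801', '148:-391,553,-801', '152:-376,553,-801', '156:-360,551,-798', '160:-346,553,-802', '164:-330,553,-801', '168:-314,550,-796', '326:42,28,84', '330:64,68,17', '334:72,78,-0', '338:76,78,0', '342:80,78,-1', '346:83,77,1', '35
[... 275 characters left out ...]
64,38,19', '338:73,48,-1', '342:76,47,-1', '346:80,47,0', '350:83,47,1']
210 ['128:-431,313,-803', '132:-415,312,-800', '136:-402,312,-801', '140:-387,311,-798', '144:-375,313,-802', '148:-360,312,-800', '152:-346,312,-799', '156:-85,19,-0', '160:-82,19,-1', '164:-54,-12,84', '168:-52,-12,84', '326:38,-12,84', '330:41,-12,85', '334:43,-12,84', '338:65,13,17', '342:73,18,1', '346:76,19,1', '350:79,18,3']
40 -5,216,-0 [189 183 174]
45 -5,208,-0 [188 183 173]
50 -5,201,-0 [190 184 175]
55 -5,193,1 [191 185 176]
60 -5,187,-0 [188 183 175]
65 -5,164,16 [198 195 189]
70 -5,160,13 [172 169 164]
75 -5,159,8 [110 109 106]
80 -5,161,-1 [107 104 101]
85 -5,155,-1 [190 183 176]
90 -5,75,84 [205 205 205]
```

```bash
python3 -m crank '[[[-0.012,-0.001,0.012],[0,0,0],-1],[[-0.024,-0.001,0.025],[0,0,0],-1],[[-0.035,-0.001,0.037],[0,0,0],-1],[[-0.042,-0.001,0.045],[0,0,0],-1],[[-0.046,-0.001,0.049],[0,0,0],-1],[[-0.049,-0.001,0.0525],[0,0,0],-1],[[-0.049,-0.001,0.0525],[0,0,0],-1]]' 110
python3 - <<'E'
from h import *
g,s=gp();print(g,s['wrist_force']);to(98.4,[.433,.0984,.0375])
m=viewer.camera_model('wrist');p,d=viewer.camera('wrist');W=cloud(m,d)
for a in[(182,92),(318,92),(170,214),(332,214)]:print(a,W[a[1]-1:a[1]+2,a[0]-1:a[0]+2].mean((0,1)).round(4))
E
```

```text
clock: 9.9
ee_pos: [0.43, 0.1116, 0.0249]
eef_rot: [-1.642, -1.905, -0.63]
wrist_force: [0.5, -0.4, -1.7]
grip_width: 0.0133
gripper_force: 108.5
[0.43186403 0.09922934 0.03881662] [ 0.50087489 -0.3691706  -1.67782067]
shift [-0.0016  0.001   0.0003] turn/pi [-0.0001  0.0003  0.0005] deg 0.1
(182, 92) [0.3667 0.2169 0.011 ]
(318, 92) [0.4576 0.2303 0.0113]
(170, 214) [0.3802 0.1304 0.0115]
(332, 214) [0.4713 0.1441 0.0115]
```

```bash
python3 -m crank '[[[-0.0005,0,0.0005],[0,0,0],-1],[[-0.001,0,0.001],[0,0,0],-1],[[-0.0014,0,0.0014],[0,0,0],-1],[[-0.0014,0,0.0014],[0,0,0],-1]]' 110
```

```text
clock: 10.45
ee_pos: [0.4302, 0.1114, 0.0232]
eef_rot: [-1.642, -1.905, -0.631]
wrist_force: [0.0, -1.1, 0.5]
grip_width: 0.0138
gripper_force: 109.2
```

```bash
python3 -m crank '[[[0,0,0],[0,0,0],-0.6],[[0,0,0],[0,0,0],-0.4],[[0,0,0],[0,0,0],-0.2],[[0,0,0],[0,0,0],-0.1],[[0,0,0],[0,0,0],-0.1]]' 30
python3 - <<'E'
from h import *
g,s=gp();print(g);to(98.4,g+[0,0,.15])
E
```

```text
clock: 11.08
ee_pos: [0.4301, 0.1115, 0.023]
eef_rot: [-1.642, -1.905, -0.63]
wrist_force: [-0.5, -0.7, 0.1]
grip_width: 0.0384
gripper_force: 0.0
[0.43188141 0.09909141 0.03690551]
shift [ 1.003e-01  1.000e-04 -1.116e-01] turn/pi [-0.0001  0.0003  0.0005] deg 0.1
```

```bash
python3 -m crank '[[[0.007,0,-0.0075],[0,0,0],-0.1],[[0.02,0,-0.022],[0,0,0],-0.1],[[0.04,0,-0.045],[0,0,0],-0.1],[[0.07,0,-0.078],[0,0,0],-0.1],[[0.1,0,-0.112],[0,0,0],-0.1],[[0.1,0,-0.112],[0,0,0],-0.1],[[0.1,0,-0.112],[0,0,0],-0.1]]' 30
python3 - <<'E'
from h import *
g,s=gp();print(g)
m=viewer.camera_model('wrist');p,d=viewer.camera('wrist');W=cloud(m,d);np.savez('w7.npz',p=p,d=d,m=m)
ps,ds=viewer.camera('scene');pd,dd=viewer.camera('side')
sc=1.56;o=np.hstack([p,ps,pd])[:,:,::-1];a=cv2.resize(p[:,:,::-1],(400,300));b=cv2.resize(ps[130:270,200:387,::-1],(400,300),interpolation=cv2.INTER_CUBIC);c=cv2.resize(pd[130:370,190:390,::-1],(250,300));e=cv2.resize(ps[:,:,::-1],(400,300))
cv2.imwrite('pics/fin.png',np.vstack([np.hstack([a,e]),np.hstack([b,c,np.zeros((300,150,3),np.uint8)])]))
for n,f in(("scene",ds),("side",dd)):
    mm=viewer.camera_model(n);Q=cloud(mm,f).reshape(-1,3);cl=(ps if n=="scene" else pd).reshape(-1,3).astype(int)
    k=(cl[:,1]>cl[:,0]+30)&(cl[:,1]>cl[:,2]+25)&(Q[:,2]>.112)&(Q[:,2]<.13)&(Q[:,0]<.65)&(Q[:,0]>.45)&(Q[:,1]<-.05)&(Q[:,1]>-.3)
    k&=abs(Q[:,2]-np.median(Q[k,2]))<.004
    if k.sum()>30:print(n,'carton',k.sum(),np.median(Q[k,2]),cv2.minAreaRect(Q[k,:2].astype(np.float32)*1000))
E
```

```text
clock: 11.95
ee_pos: [0.4297, 0.1107, 0.1732]
eef_rot: [-1.643, -1.906, -0.63]
wrist_force: [-0.7, 0.3, -0.8]
grip_width: 0.0384
gripper_force: 0.0
[0.43151564 0.0983986  0.18710606]
scene carton 189 0.11887455386756418 ((548.4269409179688, -162.7744140625), (59.24879837036133, 67.71780395507812), 45.24337387084961)
side carton 401 0.11785163777076346 ((542.5553588867188, -150.2779541015625), (60.411136627197266, 88.77066802978516), 42.588600158691406)
```

View pics/fin.png

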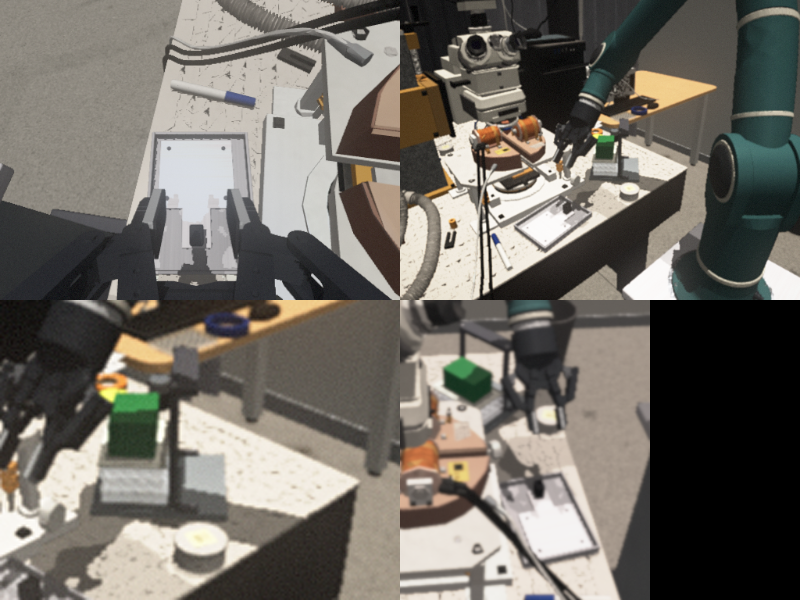

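The carrier lies inside the tray and the tin is in place. The carton is upright, 6 mm lower at the same x and y. One numeric check of flatness, then I hand in.

```bash
python3 - <<'E'
from h import *
from station import workorder
f=np.load('w7.npz',allow_pickle=True);W=cloud(f['m'].item(),f['d'])
for a in[(217,192),(288,192),(217,230),(288,230),(255,270)]:print(W[a[1]-1:a[1]+2,a[0]-1:a[0]+2].reshape(-1,3).mean(0).round(4))
q=W[185:240,215:290].reshape(-1,3);print(np.percentile(q[:,2],[5,50,95]))
if abs(np.median(q[:,2])-.010)<.003 and np.ptp(np.percentile(q[:,2],[5,95]))<.006: print(workorder.job_done())
E
```

```text
[0.3775 0.2079 0.0102]
[0.4539 0.2195 0.0098]
[0.3855 0.1659 0.0097]
[0.4583 0.1768 0.01  ]
[0.4303 0.1313 0.0097]
[0.00881964 0.00999535 0.01116026]
the job is handed in; nothing more can be done
None
```

The job is handed in: the carrier plate lies flat on the tray floor (top measured at 10 mm, as expected), the carton is upright in place on the stack and 6 mm lower, the tin showed no disturbance, and the can, which I did not re-check at the end, was well clear of every move.

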